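# Lay out the bench tools by length

## Task

Set out the brown strip, the rubber sleeve, the plug gauge and the paint brush on the tool board in order of length, one on each cork pad: the shortest on the pad next to the tall metal end stop, the longest on the pad farthest from it. Lay each one flat in the middle of its pad, straight across the board (parallel to the pads' long sides), and let go. Leave the paint jar standing where it is.

Things in the scene. Friction and masses are not known exactly. Their poses are not given: they have to be found in the camera images.
- brown_strip_mid (a point): Dark brown rigid bar, 64 mm long, 14 mm wide, 8 mm high: the shortest of the four. Origin at the middle of the thing, 4 mm above the surface it lies on; its y axis runs along its length, either end may point either way. Lies flat, free to move.
- sleeve_a_mid (a point): Black rubber sleeve, a round rod 88 mm long, 18 mm in diameter: the second shortest. Origin at the middle of the thing, 9 mm above the surface it lies on; its y axis runs along its length, either end may point either way. Lies flat, free to move.
- plug_gauge_mid (a point): Plug gauge, a rod 135 mm long with a dark grip in the middle (16 mm wide, 70 mm long), bare steel ends and a red ring: the second longest. 16 mm high, at most 19 mm wide. Origin at the middle of the thing, 8 mm above the surface it lies on; its y axis runs along its length, either end may point either way. Lies flat, free to move.
- paint_brush_mid (a point): Thin touch-up paint brush, dry: round red handle (10 mm thick at the middle), grey ferrule, dark bristles; 170 mm long, at most 13 mm wide, 10 mm high: the longest. Origin at the middle of the thing, 5 mm above the surface it lies on; its y axis runs along its length, either end may point either way. Lies flat, free to move.
- pad_1: Fixed cork pad, 42 mm wide along the row, 110 mm long across it, 3 mm thick, on a plywood board (130 x 400 mm). Origin: centre of its underside, 9 mm above the table; its top is 12 mm above the table. x axis: its long side, across the board, the way a thing is to lie; y axis: along the row. Rightmost (-y) of four alike in a row, 72 mm apart. The board is turned by up to 0.18 rad.
- pad_2: As pad_1, second from the right.
- pad_3: As pad_1, third from the right.
- pad_4: As pad_1, leftmost (+y).
- end_stop: Tall end stop: fixed aluminium block 120 mm long across the board, 22 mm wide, 45 mm high (48 mm with its two screw heads), at one end of the board, 74 mm from the nearest pad's centre; it may be at the left or the right end. At the other end is only a thin wooden batten, 9 mm wide, 6 mm high. Origin at the centre of its underside.
- paint_jar: Loose paint jar, 56 mm in diameter, 66 mm high, dark with a white cap, standing beyond and to the left of the board; to be left alone. Origin at the centre of its underside.

How it is judged:
By the outcome, as a careful person would: the job done as asked, in the order asked, and still so for the second after the job is handed in, with the robot touching nothing.
It also fails if it takes over 96 s, if anything falls off the work surface, if the arm or the gripper's body presses on something with over 40 N, if the wrist force passes 120 N, or if a joint passes its speed limit or range.

## Robot

A 7-joint arm with a two-finger parallel gripper is mounted at the origin on a cart in front of the work surface, level with it; the furniture and walls round the work are solid. World frame = base frame: x ahead of the robot, y to its left, z up, the work surface at z = 0. Lengths are in m, angles in rad, forces in N, time in s.
With the tool pointing down it reaches from about 0.425 to 0.925 m from the base axis. Payload 6.8 kg.
Tool frame: the origin (TCP) lies on the front face of the gripper's body, between the roots of the fingers; the fingertips stand 73 mm ahead of it and the grasp point (between the pads) lies 54 mm ahead of it (tcp_to_tips is the distance from the TCP to the fingertips, in m); z points along the fingers, x is the direction in which the jaws open and shut, and the axes are right-handed (so a half turn about z gives the same grasp; the last joint's range is limited). The gripper opens to 85 mm and grips with 20 to 120 N. Pads are 22 mm wide; open, the fingers measure 114 mm over their backs; the gripper's body (76 mm by 85 mm) begins 54 mm behind the grasp point. The pads swing forward as they close: fully open they stand 13 mm farther back than shut.
Start: joints at [1.224, 0.477, 0.022, 1.555, -0.011, 1.109, -0.083], TCP at [0.16, -0.656, 0.304] pointing down, gripper open.
Joint ranges: [-2.96, 2.96], [-0.34, 2.1], [-1.41, 1.46], [0.24, 2.44], [-1.37, 4.51], [0.17, 1.92], [-2.96, 2.96]. Speed limits (rad/s): [2.39, 2.39, 3.14, 3.14, 3.14, 3.14, 3.14].

## Interface

Orientations are given as a unit quaternion [w, x, y, z].
In Python, from station import get_obs, read_camera, hand_in, look_for, silhouettes, tcp_to_tips gives the robot as it stands. The module is installed in compiled form; this text tells all that it offers.
- The arm moves only by the tool apply_moves, never from a script. Its argument "moves" is a list of rows, each a list of 3 entries, a list of its own where there are three numbers: the shift along the tool's x, y, z in units of 25 mm (1.0 is 25 mm), then the turn, a rotation vector about the tool's x, y, z in units of 10 degrees (1.0 is 10 degrees), then the gripper's target within -1 to 1 (fully open at 1, half-way at 0, shut at -1). In form: [[[dx, dy, dz], [rx, ry, rz], jaw], ...]. A call has 1 to 20 rows; each row is the pose to reach, as a shift and turn from the pose commanded when the call began, along the tool's axes at that moment; what a row does not reach only later rows make up. A row lasts 1/8 s, in which the tool goes at most 62.5 mm and 10.7 degrees, less where a joint would pass 70% of its speed; a pose out of reach is approached as far as the arm can. A call with a gripper value outside its range is refused whole. The fingers move at their own pace and stop on an object; "force" is the grip in N (left out, the last holds). Time passes only in rows, so rows that repeat a pose let the fingers close. It gives the time, the measured TCP pose, the force and the opening at its end, in the units of the state.
- get_obs(): the state, without advancing time (a new reading comes with each control period).
- read_camera(name): name is "scene" or "side" or "wrist"; returns a dict with "color" (420x560x3 uint8, red, green, blue), "mtx" (3x3 intrinsics, pixels), "eye" and "rotation" of the camera in the world; the wrist camera has in their place "hand_eye" (4x4, takes a point from camera to tool coordinates, whose origin is the TCP and whose axes are the tool frame's). Camera axes: x right, y up, looking along -z (the intrinsics and any distortion apply to the point x, -y, -z); pixel columns grow to the right and rows downward; lengths in m; the calibration is good to about 2 mm. A picture is of the moment at which its call begins: read the wrist's pose just before it. There is no depth.
- hand_in(): hands the job in, once; it reports no verdict.
Trained networks look in the newest picture that a camera, given by its name, has taken for a name from the list of things; names that differ only in an ending like _2 or _b are one class to them, and where a whole thing is asked for, a point or a joint stands for the part that bears it (a point fixed in the world has none). Each returns a list of dicts, best first, with "conf" (0 to 1); they miss things now and then, are a little off and sometimes report something else, mostly with a low value. They report only what shows in the picture. A call takes as long as a camera call.
- look_for(camera, query): "pixel" ([row, column] in pixels, amid what is visible of it).
- silhouettes(camera, query): "mask" (420x560 bool, what is visible of it) and "pixel" ([row, column] in pixels, amid what is visible of it).
The state is a dict: "t": time; "q": joint angles; "joint_vel": joint speeds; "joint_torque": joint torques, N m; "eef_pos": TCP position; "tool_rot": TCP orientation; "contact_force": force on the tool from outside, world axes, zero at the start; "torque": the same for the moment, N m; "gripper_width": opening from 0.0 (shut) to 1.0 (fully open).
Only numpy, scipy, OpenCV 4.12 (cv2) and the standard library are available. Lean on these libraries where they do the work, as an engineer would, in place of code of your own. Each camera call takes 0.05 s, during which the arm holds its last target.

## Working session

There is one attempt and no reset: what is moved stays moved. The work goes in short steps, Python scripts to look and compute and a tool call to move; the robot and the scene stay as the last step left them, time stands still between calls to the robot, and variables do not carry over. Pictures are saved under pics/ and viewed, and the job is handed in when it is done.

Besides the shell and the picture viewer there is one more tool, called after ">>>" as name(argument=value, ...) on one line, values as JSON. apply_moves: Moves the arm, as the interface text tells. Its arguments: {"type":"object","properties":{"moves":{"type":"array"},"force":{"type":"number"}},"required":["moves"]}

```bash
mkdir -p pics; ls; python3 - <<'E'
from station import *
import cv2
print(get_obs()); print(tcp_to_tips)
for n in ["scene","side","wrist"]:
    c=read_camera(n); cv2.imwrite(f"pics/{n}0.png",c["color"][:,:,::-1])
    print(n,{k:v for k,v in c.items() if k!="color"})
E
```

```text
pics
{'t': 0.0, 'q': array([ 1.22390809,  0.4777867 ,  0.02233575,  1.5564554 , -0.01148289,
        1.10931226, -0.08310164]), 'joint_vel': array([ 0.00079021, -0.00092092, -0.00070236, -0.00034565, -0.00132689,
       -0.00145173,  0.00072428]), 'joint_torque': array([ 6.19904113e-04, -5.96444786e+01,  1.60828080e+00, -2.81194049e+01,
        1.25420574e-02,  9.26449749e-03, -1.49616972e-05]), 'eef_pos': array([ 0.15953768, -0.65539663,  0.30293285]), 'tool_rot': array([-5.05712249e-04,  7.86306108e-01, -6.17836438e-01, -7.64659028e-04]), 'contact_force': array([-0.28237589, -0.09916635, -0.06385852]), 'torque': array([-0.01837125, -0.0033703 ,  0.02445647]), 'gripper_width': 1.0004088722390128}
0.0726
scene {'mtx': array([[399.57270334,   0.        , 275.75340479],
       [  0.        , 399.57270334, 209.14580307],
       [  0.        ,   0.        ,   1.        ]]), 'eye': array([ 0.03014522, -0.44791578,  0.49561665]), 'rotation': array([ 0.78866692,  0.44631716, -0.20776312, -0.36829332])}
side {'mtx': array([[498.62903056,   0.        , 276.36581494],
       [  0.        , 498.62903056, 213.095693  ],
       [  0.        ,   0.        ,   1.        ]]), 'eye': array([0.39725949, 0.84581454, 0.65011594]), 'rotation': array([-0.09521994, -0.05394909,  0.4487885 ,  0.88691124])}
wrist {'mtx': array([[368.32693582,   0.        , 281.42955426],
       [  0.        , 368.32693582, 210.32504917],
       [  0.        ,   0.        ,   1.        ]]), 'hand_eye': array([[ 9.99999208e-01, -1.24821315e-03, -1.58790700e-04,
        -1.80273520e-04],
       [-1.24473697e-03, -9.62872105e-01, -2.69955107e-01,
        -6.89781694e-02],
       [ 1.84066380e-04,  2.69955091e-01, -9.62872896e-01,
        -6.99785856e-02],
       [ 0.00000000e+00,  0.00000000e+00,  0.00000000e+00,
         1.00000000e+00]])}
```

View pics/scene0.png

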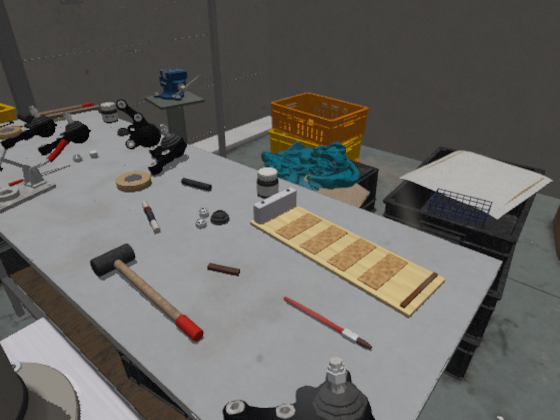

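View pics/side0.png

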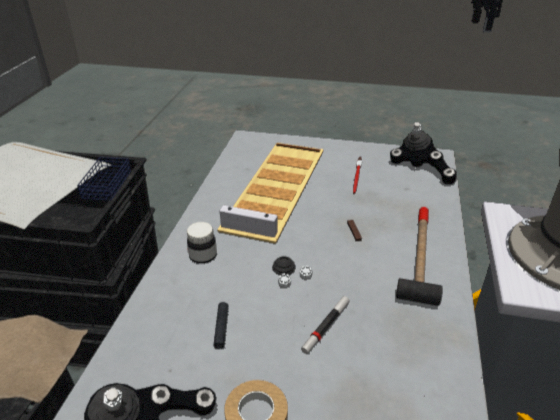

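View pics/wrist0.png

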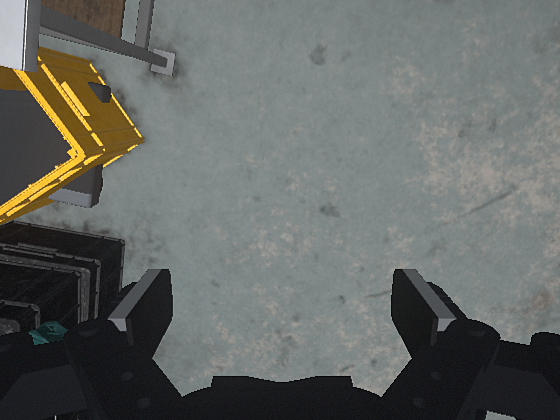

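```bash
cat > h.py <<'E'
from station import *
import numpy as np, cv2
from scipy.spatial.transform import Rotation as R
def campose(c):
    if "eye" in c:
        q=np.array(c["rotation"]); return np.array(c["eye"]), R.from_quat(q[[1,2,3,0]]).as_matrix()
    o=c["obs"]; q=o["tool_rot"]; Rt=R.from_quat(q[[1,2,3,0]]).as_matrix()
    H=c["hand_eye"]; return o["eef_pos"]+Rt@H[:3,3], Rt@H[:3,:3]
def cam(n):
    o=get_obs(); c=read_camera(n); c["obs"]=o; return c
def unproj(c,rc,z):
    rc=np.atleast_2d(rc).astype(float); K=c["mtx"]; e,Rm=campose(c)
    d=np.c_[(rc[:,1]-K[0,2])/K[0,0],-(rc[:,0]-K[1,2])/K[1,1],-np.ones(len(rc))]@Rm.T
    return e+d*((z-e[2])/d[:,2])[:,None]
def proj(c,P):
    K=c["mtx"]; e,Rm=campose(c); p=(np.atleast_2d(P)-e)@Rm
    return np.c_[K[1,2]+K[1,1]*(-p[:,1]/-p[:,2]),K[0,2]+K[0,0]*p[:,0]/-p[:,2]]
def rod(c,mask,z):
    pts=unproj(c,np.argwhere(mask),z)[:,:2].astype(np.float32)
    (cx,cy),(w,h),a=cv2.minAreaRect(pts*1000)
    if w<h: a+=90; w,h=h,w
    m=pts.mean(0); u,s,v=np.linalg.svd(pts-m,full_matrices=False)
    return dict(c=(cx/1000,cy/1000),L=w,W=h,ang=a%180,pca=np.degrees(np.arctan2(v[0,1],v[0,0]))%180,mean=m.tolist())
E
python3 - <<'E'
from h import *
np.set_printoptions(precision=4,suppress=True)
for n in ["scene","side"]:
    c=cam(n); im=c["color"][:,:,::-1].copy()
    for q,z in [("brown_strip_mid",.004),("sleeve_a_mid",.009),("plug_gauge_mid",.008),("paint_brush_mid",.005),("pad_1",.012),("end_stop",.022),("paint_jar",.033)]:
        for s in silhouettes(n,q)[:6]:
            r=rod(c,s["mask"],z)
            print(n,q,round(s["conf"],2),np.array(s["pixel"]).round(),np.round(r["c"],4),np.round([r["L"],r["W"],r["ang"],r["pca"]],1))
            if s["conf"]>.4: im[s["mask"]]=im[s["mask"]]//2+np.array([0,120,0],np.uint8)
    cv2.imwrite(f"pics/{n}1.png",im)
E
```

```text
scene brown_strip_mid 0.55 [270. 222.] [0.4209 0.0113] [ 64.3  21.5 110.7 111. ]
scene sleeve_a_mid 0.56 [185. 199.] [0.6126 0.3181] [108.4  37.3 101.3  98. ]
scene plug_gauge_mid 0.71 [217. 152.] [0.4421 0.2763] [154.1  17.1  67.2  66.9]
scene paint_brush_mid 0.56 [327. 336.] [ 0.4369 -0.2103] [169.5  20.5  88.1  90.1]
scene pad_1 0.96 [224. 301.] [ 0.6249 -0.0136] [108.4  42.9 174.3 174.5]
scene pad_1 0.89 [266. 380.] [ 0.6039 -0.2278] [111.2  43.6 175.8 175.7]
scene pad_1 0.88 [252. 353.] [ 0.6113 -0.1566] [110.   41.3 174.7 174.4]
scene pad_1 0.77 [238. 325.] [ 0.6184 -0.085 ] [114.1  46.2 175.4 175.6]
scene end_stop 0.75 [204. 273.] [0.6505 0.0728] [172.3  74.5 175.1   8.4]
scene paint_jar 0.75 [181. 266.] [0.7081 0.15  ] [166.1  55.7  42.4  39.8]
side brown_strip_mid 0.44 [230. 353.] [0.4233 0.0131] [ 71.9  14.5 112.6 111.2]
side sleeve_a_mid 0.95 [324. 221.] [0.6162 0.3193] [101.5  18.2 102.3 102.7]
side plug_gauge_mid 0.64 [325. 325.] [0.4457 0.2789] [143.6  19.2  67.2  67.6]
side paint_brush_mid 0.51 [173. 356.] [ 0.4376 -0.211 ] [156.3  13.6  88.7  89.7]
side pad_1 0.95 [210. 263.] [ 0.6291 -0.0095] [111.5  45.8 175.  172. ]
side pad_1 0.88 [160. 290.] [ 0.6084 -0.2237] [108.   47.8 175.2 174.1]
side pad_1 0.74 [192. 270.] [ 0.6225 -0.0799] [110.2  45.8 174.5 173.3]
side pad_1 0.65 [176. 283.] [ 0.6151 -0.1521] [111.6  47.9 175.8 174.7]
side end_stop 0.69 [222. 249.] [0.6436 0.0503] [140.8  73.9 174.3 164.3]
side paint_jar 0.76 [246. 200.] [0.709  0.1471] [127.8  55.1 110.8 114. ]
```

```bash
cat >> h.py <<'E'
def Rdown(psi):
    a=np.radians(psi); x=np.array([np.cos(a),np.sin(a),0]); z=np.array([0,0,-1.]); return np.c_[x,np.cross(z,x),z]
def mv(x,y,z,psi,o=None,base=None):
    o=o or get_obs(); q=o["tool_rot"]; Rt=R.from_quat(q[[1,2,3,0]]).as_matrix(); p=o["eef_pos"]
    d=Rt.T@(np.array([x,y,z])-p)/.025
    r=np.degrees(R.from_matrix(Rt.T@Rdown(psi)).as_rotvec())/10
    print("move",np.round(d,2).tolist(),np.round(r,2).tolist())
def where():
    o=get_obs(); q=o["tool_rot"]; Rt=R.from_quat(q[[1,2,3,0]]).as_matrix()
    print("t",round(o["t"],2),"p",o["eef_pos"].round(4),"psi",np.degrees(np.arctan2(Rt[1,0],Rt[0,0])).round(2),"tilt",Rt[:2,2].round(4),"w",round(o["gripper_width"],3),"F",o["contact_force"].round(1),"q",o["q"].round(2))
def look(qs,fn=None,cn="wrist"):
    c=cam(cn); im=c["color"][:,:,::-1].copy(); out=[]
    for q,z in qs:
        for s in silhouettes(cn,q)[:5]:
            r=rod(c,s["mask"],z)
            print(q,round(s["conf"],2),np.array(s["pixel"]).round(),np.round(r["c"],4),"mean",np.round(r["mean"],4),np.round([r["L"],r["W"],r["ang"],r["pca"]],1))
            if s["conf"]>.3:
                cs=cv2.findContours(s["mask"].astype(np.uint8),0,2)[0]; cv2.drawContours(im,cs,-1,(0,255,0),1)
    if fn: cv2.imwrite("pics/"+fn,im)
E
python3 -c "
from h import *
where(); mv(.437,-.211,.2,0)"
```

```text
t 0.95 p [ 0.1597 -0.6558  0.3039] psi -76.32 tilt [ 0. -0.] w 0.999 F [-0.7 -0.3  0. ] q [ 1.22  0.48  0.02  1.56 -0.01  1.11 -0.08]
move [-14.67, -14.99, 4.16] [-0.0, -0.0, -7.63]
```

>>> apply_moves(moves=[[[-14.67, -14.99, 0], [0, 0, -7.63], 1], [[-14.67, -14.99, 0], [0, 0, -7.63], 1], [[-14.67, -14.99, 0], [0, 0, -7.63], 1], [[-14.67, -14.99, 0], [0, 0, -7.63], 1], [[-14.67, -14.99, 0], [0, 0, -7.63], 1], [[-14.67, -14.99, 0], [0, 0, -7.63], 1], [[-14.67, -14.99, 0], [0, 0, -7.63], 1], [[-14.67, -14.99, 0], [0, 0, -7.63], 1], [[-14.67, -14.99, 1], [0, 0, -7.63], 1], [[-14.67, -14.99, 3], [0, 0, -7.63], 1], [[-14.67, -14.99, 4.16], [0, 0, -7.63], 1], [[-14.67, -14.99, 4.16], [0, 0, -7.63], 1], [[-14.67, -14.99, 4.16], [0, 0, -7.63], 1]], force=30)

```text
t: 2.58
eef_pos: [0.4378, -0.2112, 0.2011]
tool_rot: [0.0, 1.0, -0.0, 0.001]
contact_force: [0.6, -0.5, -0.1]
gripper_width: 0.999
```

```bash
python3 -c "
from h import *
where(); look([('paint_brush_mid',.005),('pad_1',.012)],'w1.png')"
```

```text
t 2.58 p [ 0.4378 -0.2112  0.2011] psi -0.03 tilt [ 0.0016 -0.0006] w 0.999 F [ 0.6 -0.5 -0.1] q [ 0.71  0.34 -0.46  2.07  0.21  0.77  0.12]
paint_brush_mid 0.64 [194. 281.] [ 0.4385 -0.2109] mean [ 0.4386 -0.2074] [169.7  13.1  90.4  90.3]
pad_1 0.97 [ 19. 522.] [ 0.5936 -0.0889] mean [ 0.5928 -0.0895] [ 52.6  25.8 175.7 174.9]
pad_1 0.93 [125. 511.] [ 0.5985 -0.1526] mean [ 0.5957 -0.1525] [ 74.8  41.9 174.2 169.3]
pad_1 0.57 [226. 499.] [ 0.6025 -0.2249] mean [ 0.5993 -0.2248] [ 97.3  42.3 174.4 172. ]
```

View pics/w1.png

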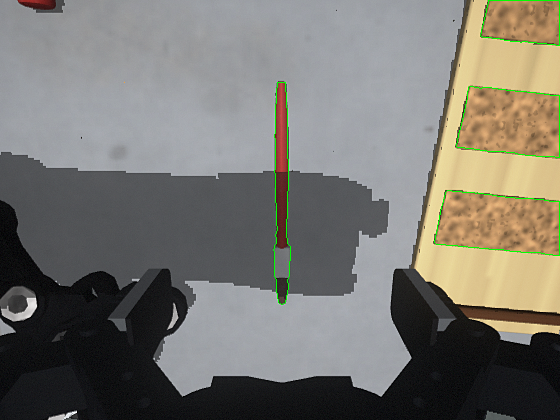

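```bash
python3 -c "
from h import *
c=cam('wrist')
for rc in [(300,187),(330,185),(215,5),(300,60)]: print(rc,unproj(c,rc,.03).round(3), unproj(c,rc,.0).round(3))
mv(.4385,-.211,.076,.4)
c=cam('side'); cv2.imwrite('pics/s2.png',cv2.resize(c['color'][100:300,280:,::-1],None,fx=2.5,fy=2.5))"
```

```text
(300, 187) [[ 0.37  -0.278  0.03 ]] [[ 0.362 -0.295  0.   ]]
(330, 185) [[ 0.367 -0.304  0.03 ]] [[ 0.358 -0.324  0.   ]]
(215, 5) [[ 0.25  -0.214  0.03 ]] [[ 0.227 -0.223  0.   ]]
(300, 60) [[ 0.277 -0.278  0.03 ]] [[ 0.257 -0.295  0.   ]]
move [0.02, -0.02, 5.01] [0.01, -0.01, -0.04]
```

View pics/s2.png

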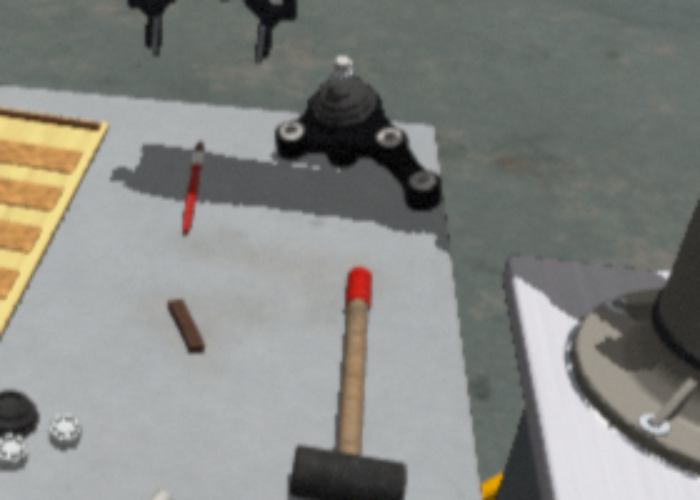

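>>> apply_moves(moves=[[[0.02, -0.02, 2], [0, 0, -0.04], 0], [[0.02, -0.02, 4], [0, 0, -0.04], 0], [[0.02, -0.02, 5], [0, 0, -0.04], 0], [[0.02, -0.02, 5], [0, 0, -0.04], 0], [[0.02, -0.02, 5], [0, 0, -0.04], -1], [[0.02, -0.02, 5], [0, 0, -0.04], -1], [[0.02, -0.02, 5], [0, 0, -0.04], -1], [[0.02, -0.02, 5], [0, 0, -0.04], -1], [[0.02, -0.02, 5], [0, 0, -0.04], -1], [[0.02, -0.02, 5], [0, 0, -0.04], -1]], force=30)

```text
t: 4.08
eef_pos: [0.4385, -0.2108, 0.0763]
tool_rot: [0.001, 1.0, 0.003, 0.001]
contact_force: [-0.6, -1.0, 8.3]
gripper_width: 0.102
```

```bash
python3 -c "
from h import *
where(); mv(.606,-.2255,.0885,84.4);mv(.606,-.2255,.0885,-95.6)"
```

```text
t 4.08 p [ 0.4385 -0.2108  0.0763] psi 0.37 tilt [ 0.0024 -0.0013] w 0.102 F [-0.6 -1.   8.3] q [ 0.61  0.55 -0.35  2.14  0.38  0.51 -0.02]
move [6.7, 0.63, -0.47] [0.02, -0.01, -8.4]
move [6.7, 0.63, -0.47] [-0.01, -0.02, 9.6]
```

>>> apply_moves(moves=[[[0, 0, -2], [0, 0, 0], -1], [[0, 0, -4], [0, 0, 0], -1], [[2, 0.2, -5], [0, 0, -1], -1], [[6.7, 0.63, -5], [0, 0, -8.4], -1], [[6.7, 0.63, -5], [0, 0, -8.4], -1], [[6.7, 0.63, -5], [0, 0, -8.4], -1], [[6.7, 0.63, -5], [0, 0, -8.4], -1], [[6.7, 0.63, -5], [0, 0, -8.4], -1], [[6.7, 0.63, -5], [0, 0, -8.4], -1], [[6.7, 0.63, -5], [0, 0, -8.4], -1], [[6.7, 0.63, -5], [0, 0, -8.4], -1], [[6.7, 0.63, -5], [0, 0, -8.4], -1], [[6.7, 0.63, -5], [0, 0, -8.4], -1]])

```text
t: 5.7
eef_pos: [0.6052, -0.225, 0.2001]
tool_rot: [0.0, 0.741, 0.671, -0.0]
contact_force: [0.2, -0.8, -0.8]
gripper_width: 0.102
```

```bash
python3 -c "
from h import *
where(); look([('pad_1',.012),('paint_brush_mid',.14)],'w2.png')
mv(.606,-.2255,.0885,84.4)"
```

```text
t 5.7 p [ 0.6052 -0.225   0.2001] psi 84.28 tilt [ 0.0002 -0.0004] w 0.102 F [ 0.2 -0.8 -0.8] q [ 0.79  0.66 -0.76  1.68  0.52  1.02  1.32]
pad_1 0.91 [206. 380.] [ 0.6168 -0.1548] mean [ 0.6139 -0.1543] [110.9  43.6 174.6 174.7]
pad_1 0.88 [235. 550.] [ 0.6344 -0.0334] mean [ 0.6473 -0.0287] [103.8  19.5   5.8   0.3]
pad_1 0.7 [193. 267.] [ 0.5995 -0.2252] mean [ 0.5969 -0.2256] [ 90.4  42.8 175.  174.8]
pad_1 0.57 [204. 474.] [ 0.6238 -0.0837] mean [ 0.6211 -0.0833] [109.4  42.9 174.6 174.3]
paint_brush_mid 0.96 [223. 280.] [ 0.5852 -0.2224] mean [ 0.5811 -0.2222] [125.9  11.8 174.4 174.5]
move [-0.02, 0.03, 4.46] [0.0, 0.0, -0.01]
```

View pics/w2.png

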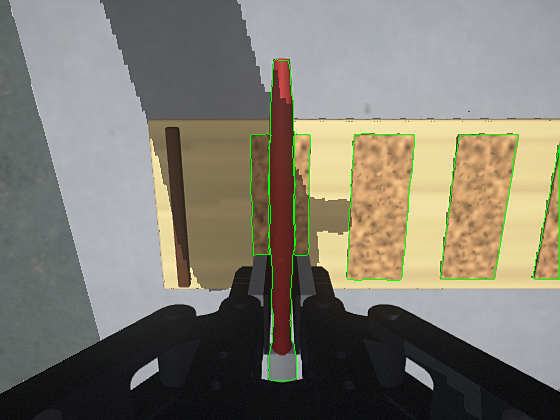

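```bash
python3 -c "
from h import *
c=cam('wrist')
for z in(.124,.128,.132):
  p=unproj(c,(59.5,281.5),z)[0]; print(p, np.hypot(*(p-get_obs()['eef_pos'])[:2]))
mv(.608,-.2257,.0885,84.4)"
```

```text
[ 0.52089241 -0.21619225  0.124     ] 0.08474095464099488
[ 0.52135508 -0.21623759  0.128     ] 0.08427606979997851
[ 0.52181776 -0.21628293  0.132     ] 0.0838111850369614
move [-0.02, 0.11, 4.46] [0.0, 0.0, -0.0]
```

>>> apply_moves(moves=[[[-0.02, 0.11, 2], [0, 0, 0], -1], [[-0.02, 0.11, 3.6], [0, 0, 0], -1], [[-0.02, 0.11, 4.2], [0, 0, 0], -1], [[-0.02, 0.11, 4.46], [0, 0, 0], -1], [[-0.02, 0.11, 4.46], [0, 0, 0], -1], [[-0.02, 0.11, 4.46], [0, 0, 0], -1], [[-0.02, 0.11, 4.46], [0, 0, 0], -0.5], [[-0.02, 0.11, 4.46], [0, 0, 0], -0.3], [[-0.02, 0.11, 4.46], [0, 0, 0], -0.3], [[-0.02, 0.11, 4.46], [0, 0, 0], -0.3], [[-0.02, 0.11, 3.5], [0, 0, 0], -0.3], [[-0.02, 0.11, 2], [0, 0, 0], -0.3], [[-0.02, 0.11, 0], [0, 0, 0], -0.3], [[-0.02, 0.11, 0], [0, 0, 0], -0.3]])

```text
t: 7.65
eef_pos: [0.6106, -0.2256, 0.2062]
tool_rot: [0.004, 0.741, 0.672, 0.003]
contact_force: [0.3, 0.2, -0.7]
gripper_width: 0.351
```

```bash
python3 -c "
from h import *
where(); look([('pad_1',.012),('paint_brush_mid',.017)],'w3.png')
mv(.4235,.012,.2,21)
mv(.4235,.012,.2,-159)"
```

```text
t 7.65 p [ 0.6106 -0.2256  0.2062] psi 84.39 tilt [ 0.009  -0.0025] w 0.351 F [ 0.3  0.2 -0.7] q [ 0.79  0.65 -0.76  1.67  0.52  1.02  1.33]
pad_1 0.93 [194. 274.] [ 0.6096 -0.2256] mean [ 0.6064 -0.2257] [110.1  43.8 174.6 174.2]
pad_1 0.92 [224. 550.] [ 0.6315 -0.0324] mean [ 0.6442 -0.0272] [110.2  22.    6.3   0.7]
pad_1 0.89 [192. 475.] [ 0.6237 -0.0835] mean [ 0.6206 -0.0832] [111.1  43.4 174.1 174.1]
pad_1 0.8 [192. 378.] [ 0.6169 -0.1547] mean [ 0.6136 -0.1543] [110.9  43.3 174.3 174.3]
paint_brush_mid 0.87 [192. 281.] [ 0.6095 -0.2249] mean [ 0.6053 -0.225 ] [169.4  12.9 174.1 174.3]
move [8.75, -8.26, 0.01] [0.0, 0.0, 6.34]
move [8.75, -8.26, 0.01] [-0.0, 0.0, -11.66]
```

View pics/w3.png

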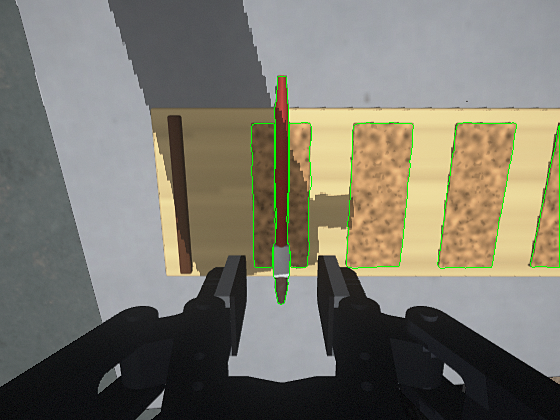

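>>> apply_moves(moves=[[[8.75, -8.26, 0], [0, 0, 6.34], 0], [[8.75, -8.26, 0], [0, 0, 6.34], 0], [[8.75, -8.26, 0], [0, 0, 6.34], 0], [[8.75, -8.26, 0], [0, 0, 6.34], 0], [[8.75, -8.26, 0], [0, 0, 6.34], 0], [[8.75, -8.26, 0], [0, 0, 6.34], 0], [[8.75, -8.26, 0], [0, 0, 6.34], 0], [[8.75, -8.26, 0], [0, 0, 6.34], 0], [[8.75, -8.26, 0], [0, 0, 6.34], 0]])

```text
t: 8.93
eef_pos: [0.4239, 0.0116, 0.1996]
tool_rot: [-0.0, 0.983, 0.182, -0.0]
contact_force: [0.5, 0.4, -0.2]
gripper_width: 0.5
```

```bash
python3 -c "
from h import *
where(); look([('brown_strip_mid',.004),('pad_1',.012)],'w4.png')
mv(.4235,.012,.0765,21)"
```

```text
t 8.93 p [0.4239 0.0116 0.1996] psi 21.01 tilt [-0.0006  0.0004] w 0.5 F [ 0.5  0.4 -0.2] q [ 0.42  0.28 -0.68  2.19  0.26  0.74 -0.06]
brown_strip_mid 0.64 [200. 282.] [0.4247 0.0126] mean [0.4245 0.0134] [ 66.9  13.3 112.9 112.4]
pad_1 0.6 [385. 471.] [ 0.6107 -0.0803] mean [ 0.6185 -0.0793] [64.5 26.9 21.1 27.8]
pad_1 0.58 [316. 513.] [ 0.6309 -0.0097] mean [ 0.6272 -0.0086] [111.8  41.9 172.8 167.1]
pad_1 0.19 [224. 533.] [0.6059 0.0676] mean [0.602  0.0665] [ 55.1  25.2 174.1 168.7]
move [-0.01, -0.01, 4.93] [-0.0, 0.0, -0.0]
```

View pics/w4.png

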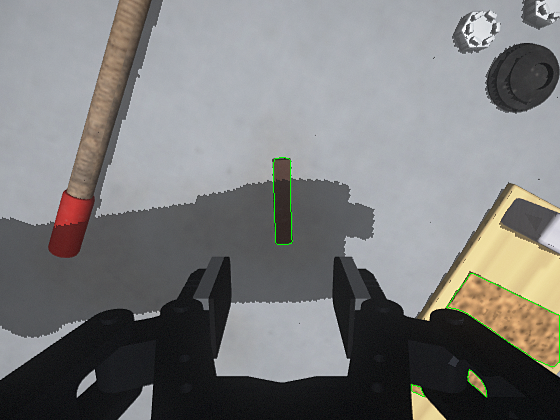

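```bash
python3 -c "
from h import *
mv(.4247,.0125,.0767,22.2)"
```

```text
move [0.04, -0.01, 4.92] [-0.0, 0.0, -0.12]
```

>>> apply_moves(moves=[[[0.04, -0.01, 2], [0, 0, -0.12], 0], [[0.04, -0.01, 4], [0, 0, -0.12], 0], [[0.04, -0.01, 4.92], [0, 0, -0.12], 0], [[0.04, -0.01, 4.92], [0, 0, -0.12], 0], [[0.04, -0.01, 4.92], [0, 0, -0.12], -1], [[0.04, -0.01, 4.92], [0, 0, -0.12], -1], [[0.04, -0.01, 4.92], [0, 0, -0.12], -1], [[0.04, -0.01, 4.92], [0, 0, -0.12], -1], [[0.04, -0.01, 4.92], [0, 0, -0.12], -1], [[0.04, -0.01, 4.92], [0, 0, -0.12], -1]], force=40)

```text
t: 10.32
eef_pos: [0.4255, 0.0127, 0.0781]
tool_rot: [0.0, 0.981, 0.192, 0.001]
contact_force: [-1.5, -0.2, 6.4]
gripper_width: 0.13
```

```bash
python3 -c "
from h import *
where(); look([('brown_strip_mid',.004)],'w5.png')
mv(.6305,-.0122,.2,84.4)"
```

```text
t 10.32 p [0.4255 0.0127 0.0781] psi 22.17 tilt [ 0.0026 -0.0002] w 0.13 F [-1.5 -0.2  6.4] q [ 0.25  0.51 -0.51  2.26  0.55  0.48 -0.3 ]
brown_strip_mid 0.82 [264. 281.] [0.4266 0.0128] mean [0.4256 0.0151] [ 67.9  13.4 112.4 112.2]
move [7.23, 4.02, -4.85] [0.01, -0.01, -6.22]
```

>>> apply_moves(moves=[[[0, 0, -2], [0, 0, 0], -1], [[0, 0, -4], [0, 0, 0], -1], [[2, 1, -4.85], [0, 0, -1], -1], [[7.23, 4.02, -4.85], [0, 0, -6.22], -1], [[7.23, 4.02, -4.85], [0, 0, -6.22], -1], [[7.23, 4.02, -4.85], [0, 0, -6.22], -1], [[7.23, 4.02, -4.85], [0, 0, -6.22], -1], [[7.23, 4.02, -4.85], [0, 0, -6.22], -1], [[7.23, 4.02, -4.85], [0, 0, -6.22], -1], [[7.23, 4.02, -4.85], [0, 0, -6.22], -1], [[7.23, 4.02, -4.85], [0, 0, -6.22], -1], [[7.23, 4.02, -4.85], [0, 0, -6.22], -1]])

```text
t: 11.92
eef_pos: [0.6299, -0.012, 0.1983]
tool_rot: [0.0, 0.741, 0.671, -0.0]
contact_force: [0.7, -0.2, -0.2]
gripper_width: 0.129
```

```bash
python3 -c "
from h import *
where(); look([('brown_strip_mid',.128),('pad_1',.012),('end_stop',.054)],'w6.png')
mv(.6305,-.0122,.0895,84.4)"
```

```text
t 11.93 p [ 0.6299 -0.012   0.1983] psi 84.34 tilt [ 0.0003 -0.0003] w 0.129 F [ 0.7 -0.2 -0.2] q [ 0.51  0.66 -0.84  1.72  0.57  1.02  0.94]
brown_strip_mid 0.77 [268. 284.] [ 0.6293 -0.0114] mean [ 0.627  -0.0112] [ 65.7  13.  173.9 173.9]
pad_1 0.93 [201. 182.] [ 0.6239 -0.0824] mean [ 0.6213 -0.0822] [110.   43.4 174.4 174.5]
pad_1 0.83 [233.   9.] [ 0.6149 -0.2126] mean [ 0.6284 -0.2117] [102.7  18.  174.3 169.4]
pad_1 0.8 [203.  86.] [ 0.6173 -0.1539] mean [ 0.6143 -0.1535] [110.9  43.9 174.4 174.4]
pad_1 0.67 [173. 282.] [ 0.6223 -0.0103] mean [ 0.6113 -0.0092] [ 91.4  41.8 174.4 174.7]
end_stop 0.63 [210. 397.] [0.636  0.0568] mean [0.6299 0.0578] [118.1  31.4 174.3 175.6]
move [-0.0, 0.02, 4.35] [0.0, 0.0, -0.0]
```

View pics/w6.png

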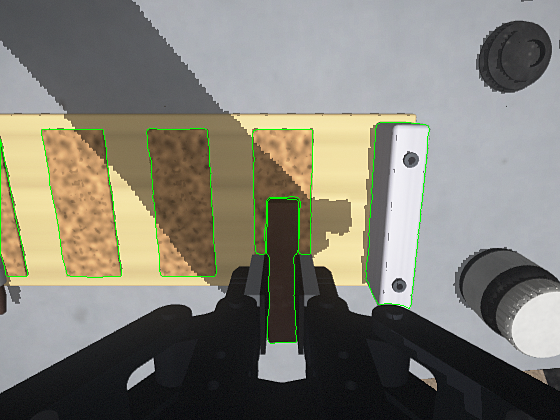

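>>> apply_moves(moves=[[[0.03, 0.04, 2], [0, 0, 0], -1], [[0.03, 0.04, 3.6], [0, 0, 0], -1], [[0.03, 0.04, 4.1], [0, 0, 0], -1], [[0.03, 0.04, 4.32], [0, 0, 0], -1], [[0.03, 0.04, 4.32], [0, 0, 0], -1], [[0.03, 0.04, 4.32], [0, 0, 0], -1], [[0.03, 0.04, 4.32], [0, 0, 0], -0.5], [[0.03, 0.04, 4.32], [0, 0, 0], -0.3], [[0.03, 0.04, 4.32], [0, 0, 0], -0.3], [[0.03, 0.04, 4.32], [0, 0, 0], -0.3], [[0.03, 0.04, 3.5], [0, 0, 0], -0.3], [[0.03, 0.04, 2], [0, 0, 0], -0.3], [[0.03, 0.04, 0], [0, 0, 0], -0.3], [[0.03, 0.04, 0], [0, 0, 0], -0.3]])

```text
t: 13.88
eef_pos: [0.6334, -0.0104, 0.204]
tool_rot: [0.003, 0.741, 0.672, 0.003]
contact_force: [0.4, 0.2, -0.6]
gripper_width: 0.351
```

```bash
python3 -c "
from h import *
where(); look([('pad_1',.012),('brown_strip_mid',.016)],'w7.png')
mv(.6150,.3187,.2,12.5)"
```

```text
t 13.88 p [ 0.6334 -0.0104  0.204 ] psi 84.39 tilt [0.0088 0.0005] w 0.351 F [ 0.4  0.2 -0.6] q [ 0.51  0.66 -0.84  1.71  0.57  1.02  0.94]
pad_1 0.86 [193. 178.] [ 0.6239 -0.0823] mean [ 0.6209 -0.0821] [108.9  42.3 174.4 174.4]
pad_1 0.79 [223.   9.] [ 0.6139 -0.2125] mean [ 0.6271 -0.2117] [103.5  17.7 174.  169.3]
pad_1 0.67 [190. 273.] [ 0.6313 -0.0112] mean [ 0.6269 -0.0108] [109.8  41.9 174.6 174.6]
pad_1 0.61 [192.  82.] [ 0.617  -0.1537] mean [ 0.614  -0.1534] [109.1  43.  174.1 174.4]
brown_strip_mid 0.62 [201. 280.] [ 0.6324 -0.0107] mean [ 0.6316 -0.0107] [ 64.9  12.7 174.  174.4]
brown_strip_mid 0.56 [189. 180.] [ 0.6227 -0.0812] mean [ 0.6198 -0.081 ] [107.9  41.5 174.4 174.6]
move [13.09, -1.92, -0.07] [0.0, 0.0, 7.19]
```

View pics/w7.png

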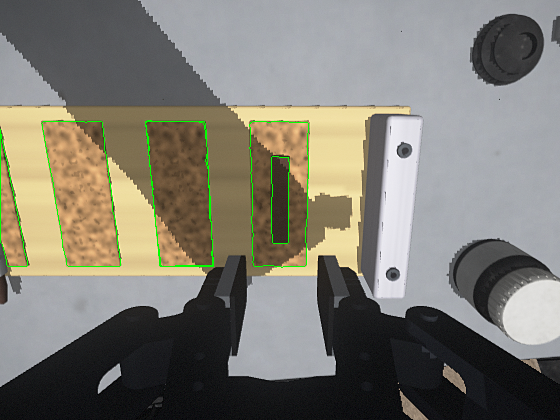

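>>> apply_moves(moves=[[[13.09, -1.92, -0.07], [0, 0, 7.19], 0], [[13.09, -1.92, -0.07], [0, 0, 7.19], 0], [[13.09, -1.92, -0.07], [0, 0, 7.19], 0], [[13.09, -1.92, -0.07], [0, 0, 7.19], 0], [[13.09, -1.92, -0.07], [0, 0, 7.19], 0], [[13.09, -1.92, -0.07], [0, 0, 7.19], 0], [[13.09, -1.92, -0.07], [0, 0, 7.19], 0], [[13.09, -1.92, -0.07], [0, 0, 7.19], 0], [[13.09, -1.92, -0.07], [0, 0, 7.19], 0], [[13.09, -1.92, -0.07], [0, 0, 7.19], 0]])

```text
t: 15.28
eef_pos: [0.6154, 0.3182, 0.1995]
tool_rot: [0.0, 0.994, 0.109, -0.0]
contact_force: [-0.2, -1.1, -0.0]
gripper_width: 0.501
```

```bash
python3 -c "
from h import *
where(); look([('sleeve_a_mid',.009)],'w8.png')
mv(.6150,.3187,.0765,12.4)"
```

```text
t 15.28 p [0.6154 0.3182 0.1995] psi 12.51 tilt [-0.0006 -0.0003] w 0.501 F [-0.2 -1.1 -0. ] q [-0.2   0.67 -0.55  1.57  0.39  1.02 -0.64]
sleeve_a_mid 0.88 [199. 281.] [0.6178 0.3177] mean [0.6174 0.3197] [ 92.2  18.9 102.5 102.9]
move [-0.01, -0.01, 4.93] [-0.0, 0.0, 0.01]
```

View pics/w8.png

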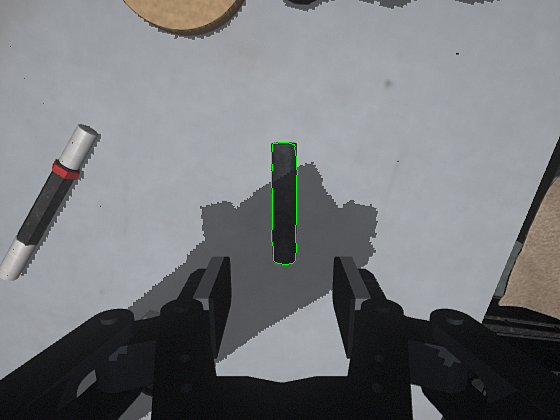

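```bash
python3 -c "
from h import *
mv(.6174,.319,.078,12.6)"
```

```text
move [0.08, -0.01, 4.87] [-0.0, 0.0, -0.01]
```

>>> apply_moves(moves=[[[0.08, -0.01, 2], [0, 0, -0.01], 0], [[0.08, -0.01, 4], [0, 0, -0.01], 0], [[0.08, -0.01, 4.87], [0, 0, -0.01], 0], [[0.08, -0.01, 4.87], [0, 0, -0.01], 0], [[0.08, -0.01, 4.87], [0, 0, -0.01], -1], [[0.08, -0.01, 4.87], [0, 0, -0.01], -1], [[0.08, -0.01, 4.87], [0, 0, -0.01], -1], [[0.08, -0.01, 4.87], [0, 0, -0.01], -1], [[0.08, -0.01, 4.87], [0, 0, -0.01], -1], [[0.08, -0.01, 4.87], [0, 0, -0.01], -1]], force=40)

```text
t: 16.62
eef_pos: [0.6184, 0.3206, 0.0806]
tool_rot: [-0.001, 0.994, 0.11, 0.002]
contact_force: [0.8, -0.8, 6.2]
gripper_width: 0.186
```

```bash
python3 -c "
from h import *
where(); 
mv(.6235,-.0830,.2,84.4)"
```

```text
t 16.62 p [0.6184 0.3206 0.0806] psi 12.58 tilt [0.0035 0.002 ] w 0.186 F [ 0.8 -0.8  6.2] q [-0.24  0.81 -0.49  1.61  0.48  0.84 -0.71]
move [-3.3, 15.79, -4.81] [0.01, -0.02, -7.18]
```

>>> apply_moves(moves=[[[0, 0, -2], [0, 0, 0], -1], [[0, 0, -4], [0, 0, 0], -1], [[-0.3, 1.5, -4.81], [0, 0, -0.7], -1], [[-3.3, 15.79, -4.81], [0, 0, -7.18], -1], [[-3.3, 15.79, -4.81], [0, 0, -7.18], -1], [[-3.3, 15.79, -4.81], [0, 0, -7.18], -1], [[-3.3, 15.79, -4.81], [0, 0, -7.18], -1], [[-3.3, 15.79, -4.81], [0, 0, -7.18], -1], [[-3.3, 15.79, -4.81], [0, 0, -7.18], -1], [[-3.3, 15.79, -4.81], [0, 0, -7.18], -1], [[-3.3, 15.79, -4.81], [0, 0, -7.18], -1], [[-3.3, 15.79, -4.81], [0, 0, -7.18], -1], [[-3.3, 15.79, -4.81], [0, 0, -7.18], -1], [[-3.3, 15.79, -4.81], [0, 0, -7.18], -1], [[-3.3, 15.79, -4.81], [0, 0, -7.18], -1]])

```text
t: 18.5
eef_pos: [0.6227, -0.0833, 0.1984]
tool_rot: [0.0, 0.741, 0.672, -0.0]
contact_force: [-0.3, 0.2, -0.6]
gripper_width: 0.186
```

```bash
python3 -c "
from h import *
where(); look([('sleeve_a_mid',.129),('pad_1',.012)],'w9.png')
mv(.6235,-.0828,.0925,84.4)"
```

```text
t 18.5 p [ 0.6227 -0.0833  0.1984] psi 84.41 tilt [ 0.     -0.0001] w 0.186 F [-0.3  0.2 -0.6] q [ 0.62  0.66 -0.83  1.72  0.56  1.02  1.06]
sleeve_a_mid 0.81 [267. 281.] [ 0.6263 -0.0832] mean [ 0.622  -0.0827] [ 94.3  18.5 174.5 174.3]
sleeve_a_mid 0.46 [201.  80.] [ 0.5852 -0.1589] mean [ 0.5837 -0.159 ] [ 93.5   9.1 173.7 174.2]
pad_1 0.86 [202. 182.] [ 0.617  -0.1543] mean [ 0.6138 -0.1539] [109.4  42.6 174.5 174.5]
pad_1 0.79 [197. 373.] [ 0.6316 -0.0115] mean [ 0.6279 -0.0115] [109.8  42.9 175.  174.3]
pad_1 0.56 [159. 280.] [ 0.615  -0.0816] mean [ 0.5968 -0.0798] [ 91.4  42.6 174.5 175. ]
move [0.03, 0.03, 4.24] [-0.0, 0.0, -0.0]
```

View pics/w9.png

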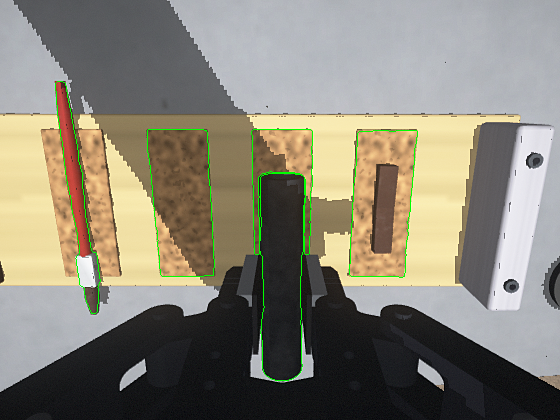

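>>> apply_moves(moves=[[[0.03, 0.02, 2], [0, 0, 0], -1], [[0.03, 0.02, 3.5], [0, 0, 0], -1], [[0.03, 0.02, 4], [0, 0, 0], -1], [[0.03, 0.02, 4.22], [0, 0, 0], -1], [[0.03, 0.02, 4.22], [0, 0, 0], -1], [[0.03, 0.02, 4.22], [0, 0, 0], -1], [[0.03, 0.02, 4.22], [0, 0, 0], -0.5], [[0.03, 0.02, 4.22], [0, 0, 0], -0.2], [[0.03, 0.02, 4.22], [0, 0, 0], -0.2], [[0.03, 0.02, 4.22], [0, 0, 0], -0.2], [[0.03, 0.02, 3.5], [0, 0, 0], -0.2], [[0.03, 0.02, 2], [0, 0, 0], -0.2], [[0.03, 0.02, 0], [0, 0, 0], -0.2], [[0.03, 0.02, 0], [0, 0, 0], -0.2]])

```text
t: 20.4
eef_pos: [0.6257, -0.0822, 0.204]
tool_rot: [0.003, 0.741, 0.672, 0.003]
contact_force: [-0.6, -0.3, -0.4]
gripper_width: 0.399
```

```bash
python3 -c "
from h import *
where(); look([('pad_1',.012),('sleeve_a_mid',.021)],'w10.png')
mv(.4445,.278,.2,-22.5)"
```

```text
t 20.4 p [ 0.6257 -0.0822  0.204 ] psi 84.39 tilt [ 0.0086 -0.0005] w 0.399 F [-0.6 -0.3 -0.4] q [ 0.62  0.65 -0.84  1.72  0.56  1.02  1.06]
pad_1 0.71 [192.  93.] [ 0.61   -0.2254] mean [ 0.6061 -0.2238] [109.1  42.8 174.5 174.7]
pad_1 0.66 [183. 263.] [ 0.624  -0.0828] mean [ 0.6167 -0.0824] [110.6  42.9 174.6 174.4]
pad_1 0.57 [191. 183.] [ 0.6169 -0.1544] mean [ 0.6138 -0.1538] [109.1  42.6 174.5 174.6]
sleeve_a_mid 0.92 [200. 279.] [ 0.6275 -0.0822] mean [ 0.6251 -0.0824] [ 92.1  18.3 173.9 174.2]
move [13.68, -8.51, -0.07] [0.0, 0.0, 10.69]
```

View pics/w10.png

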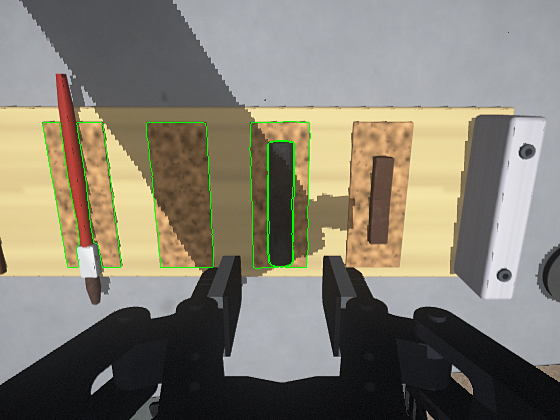

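>>> apply_moves(moves=[[[13.68, -8.51, -0.07], [0, 0, 10.69], 0], [[13.68, -8.51, -0.07], [0, 0, 10.69], 0], [[13.68, -8.51, -0.07], [0, 0, 10.69], 0], [[13.68, -8.51, -0.07], [0, 0, 10.69], 0], [[13.68, -8.51, -0.07], [0, 0, 10.69], 0], [[13.68, -8.51, -0.07], [0, 0, 10.69], 0], [[13.68, -8.51, -0.07], [0, 0, 10.69], 0], [[13.68, -8.51, -0.07], [0, 0, 10.69], 0], [[13.68, -8.51, -0.07], [0, 0, 10.69], 0], [[13.68, -8.51, -0.07], [0, 0, 10.69], 0], [[13.68, -8.51, -0.07], [0, 0, 10.69], 0], [[13.68, -8.51, -0.07], [0, 0, 10.69], 0], [[13.68, -8.51, -0.07], [0, 0, 10.69], 0]])

```text
t: 22.18
eef_pos: [0.4449, 0.2781, 0.1999]
tool_rot: [0.0, 0.981, -0.194, -0.0]
contact_force: [-0.0, 0.5, -0.1]
gripper_width: 0.5
```

```bash
python3 -c "
from h import *
where(); look([('plug_gauge_mid',.008)],'w11.png')
mv(.4445,.278,.0775,-22.5)
look([('pad_1',.012),('sleeve_a_mid',.021)],None,'side')
look([('pad_1',.012),('sleeve_a_mid',.021)],None,'scene')
"
```

```text
t 22.18 p [0.4449 0.2781 0.1999] psi -22.41 tilt [-0.0006 -0.0002] w 0.5 F [-0.   0.5 -0.1] q [-0.26  0.41 -0.51  1.98  0.27  0.82 -1.32]
plug_gauge_mid 0.66 [194. 281.] [0.446  0.2777] mean [0.4478 0.2828] [137.6  18.5  67.2  67.4]
move [-0.01, 0.01, 4.9] [0.0, 0.0, 0.0]
pad_1 0.95 [176. 279.] [ 0.6155 -0.153 ] mean [ 0.6149 -0.1514] [110.4  48.  175.2 175.3]
pad_1 0.88 [196. 273.] [ 0.622  -0.0756] mean [ 0.6153 -0.0694] [107.2  40.8 177.4 179.7]
pad_1 0.65 [164. 286.] [ 0.6087 -0.2129] mean [ 0.6122 -0.2125] [100.6  28.5 170.4 173.4]
pad_1 0.65 [213. 276.] [ 0.627 -0.016] mean [ 0.61   -0.0106] [111.1  40.1 166.7 172.3]
sleeve_a_mid 0.73 [186. 269.] [ 0.6251 -0.0813] mean [ 0.6244 -0.0813] [ 94.3  32.1 174.8 172.2]
pad_1 0.92 [268. 381.] [ 0.6049 -0.2274] mean [ 0.6019 -0.2297] [111.1  42.2 174.4 174.8]
pad_1 0.92 [253. 351.] [ 0.6102 -0.1565] mean [ 0.6076 -0.1563] [112.4  44.8 174.6 175.1]
pad_1 0.7 [245. 324.] [ 0.6171 -0.0873] mean [ 0.607  -0.0917] [113.3  42.8 170.9 166.5]
pad_1 0.62 [225. 300.] [ 0.6258 -0.0156] mean [ 0.6217 -0.0189] [112.7  47.  174.3 169.9]
sleeve_a_mid 0.64 [228. 301.] [ 0.6151 -0.0229] mean [ 0.6111 -0.0247] [111.9  47.3 176.5 176.1]
sleeve_a_mid 0.51 [238. 326.] [ 0.6227 -0.0837] mean [ 0.6213 -0.0834] [101.2  24.5 174.  176.5]
```

View pics/w11.png

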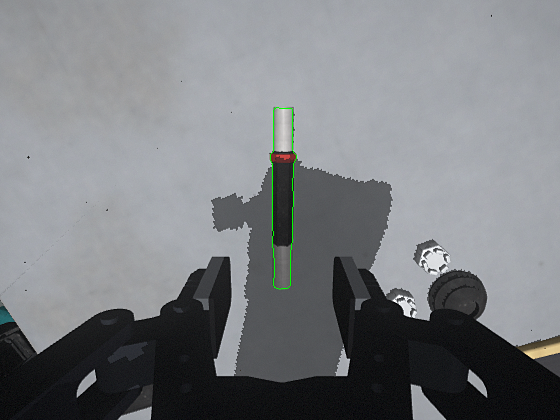

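```bash
python3 -c "
from h import *
mv(.4465,.2788,.0775,-22.6)"
```

```text
move [0.05, -0.05, 4.91] [-0.0, 0.0, 0.01]
```

>>> apply_moves(moves=[[[0.05, -0.05, 2], [0, 0, 0.01], 0], [[0.05, -0.05, 4], [0, 0, 0.01], 0], [[0.05, -0.05, 4.91], [0, 0, 0.01], 0], [[0.05, -0.05, 4.91], [0, 0, 0.01], 0], [[0.05, -0.05, 4.91], [0, 0, 0.01], -1], [[0.05, -0.05, 4.91], [0, 0, 0.01], -1], [[0.05, -0.05, 4.91], [0, 0, 0.01], -1], [[0.05, -0.05, 4.91], [0, 0, 0.01], -1], [[0.05, -0.05, 4.91], [0, 0, 0.01], -1], [[0.05, -0.05, 4.91], [0, 0, 0.01], -1]], force=45)

```text
t: 23.82
eef_pos: [0.4473, 0.2795, 0.0787]
tool_rot: [-0.001, 0.981, -0.196, 0.001]
contact_force: [-1.0, -0.8, 8.1]
gripper_width: 0.152
```

```bash
python3 -c "
from h import *
where(); 
mv(.6163,-.1545,.2,84.4); mv(.6163,-.1545,.2,-95.6)"
```

```text
t 23.82 p [0.4473 0.2795 0.0787] psi -22.62 tilt [0.0021 0.0013] w 0.152 F [-1.  -0.8  8.1] q [-0.35  0.6  -0.41  2.04  0.42  0.58 -1.45]
move [12.92, 13.42, -4.86] [0.0, -0.02, -10.7]
move [12.92, 13.42, -4.86] [-0.02, -0.0, 7.3]
```

>>> apply_moves(moves=[[[0, 0, -2], [0, 0, 0], -1], [[0, 0, -4], [0, 0, 0], -1], [[1, 1, -4.86], [0, 0, -0.8], -1], [[12.92, 13.42, -4.86], [0, 0, -10.7], -1], [[12.92, 13.42, -4.86], [0, 0, -10.7], -1], [[12.92, 13.42, -4.86], [0, 0, -10.7], -1], [[12.92, 13.42, -4.86], [0, 0, -10.7], -1], [[12.92, 13.42, -4.86], [0, 0, -10.7], -1], [[12.92, 13.42, -4.86], [0, 0, -10.7], -1], [[12.92, 13.42, -4.86], [0, 0, -10.7], -1], [[12.92, 13.42, -4.86], [0, 0, -10.7], -1], [[12.92, 13.42, -4.86], [0, 0, -10.7], -1], [[12.92, 13.42, -4.86], [0, 0, -10.7], -1], [[12.92, 13.42, -4.86], [0, 0, -10.7], -1], [[12.92, 13.42, -4.86], [0, 0, -10.7], -1], [[12.92, 13.42, -4.86], [0, 0, -10.7], -1]])

```text
t: 25.82
eef_pos: [0.6157, -0.1549, 0.1991]
tool_rot: [0.0, 0.741, 0.671, -0.0]
contact_force: [0.3, -0.2, -1.1]
gripper_width: 0.15
```

```bash
python3 -c "
from h import *
where(); look([('plug_gauge_mid',.129),('pad_1',.012)],'w12.png')
mv(.616,-.1544,.091,84.4)"
```

```text
t 25.82 p [ 0.6157 -0.1549  0.1991] psi 84.34 tilt [ 0.0001 -0.0004] w 0.15 F [ 0.3 -0.2 -1.1] q [ 0.72  0.66 -0.81  1.71  0.55  1.02  1.18]
plug_gauge_mid 0.7 [205. 485.] [ 0.5948 -0.0717] mean [ 0.5942 -0.0717] [ 36.    9.3 174.4 174.8]
plug_gauge_mid 0.59 [238. 281.] [ 0.6087 -0.1542] mean [ 0.6024 -0.1531] [117.7  19.2 173.4 174.3]
pad_1 0.93 [180. 263.] [ 0.6082 -0.1536] mean [ 0.6025 -0.1534] [ 91.6  41.8 174.4 174.9]
pad_1 0.81 [194. 476.] [ 0.6307 -0.0119] mean [ 0.6258 -0.0127] [108.8  42.6 174.4 173.8]
pad_1 0.62 [188. 368.] [ 0.6233 -0.0834] mean [ 0.6155 -0.0849] [109.5  42.8 174.4 172.6]
pad_1 0.58 [204. 192.] [ 0.6097 -0.2257] mean [ 0.6062 -0.2248] [108.9  42.1 174.4 174.8]
move [0.02, 0.01, 4.32] [0.0, 0.0, -0.0]
```

View pics/w12.png

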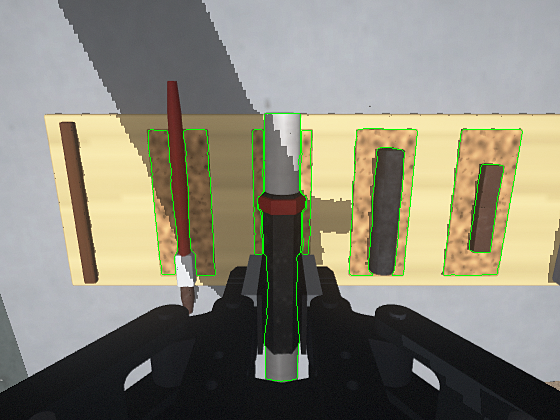

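>>> apply_moves(moves=[[[0.02, 0.0, 2], [0, 0, 0], -1], [[0.02, 0.0, 3.6], [0, 0, 0], -1], [[0.02, 0.0, 4.1], [0, 0, 0], -1], [[0.02, 0.0, 4.31], [0, 0, 0], -1], [[0.02, 0.0, 4.31], [0, 0, 0], -1], [[0.02, 0.0, 4.31], [0, 0, 0], -1], [[0.02, 0.0, 4.31], [0, 0, 0], -0.5], [[0.02, 0.0, 4.31], [0, 0, 0], -0.2], [[0.02, 0.0, 4.31], [0, 0, 0], -0.2], [[0.02, 0.0, 4.31], [0, 0, 0], -0.2], [[0.02, 0.0, 3.5], [0, 0, 0], -0.2], [[0.02, 0.0, 2], [0, 0, 0], -0.2], [[0.02, 0.0, 0], [0, 0, 0], -0.2], [[0.02, 0.0, 0], [0, 0, 0], -0.2]])

```text
t: 27.72
eef_pos: [0.6184, -0.154, 0.2048]
tool_rot: [0.003, 0.741, 0.672, 0.003]
contact_force: [-0.3, -1.0, 0.3]
gripper_width: 0.399
```

```bash
python3 -c "
from h import *
where(); look([('pad_1',.012),('plug_gauge_mid',.020),('sleeve_a_mid',.021),('brown_strip_mid',.016),('paint_brush_mid',.017)],'w13.png')
"
```

```text
t 27.73 p [ 0.6184 -0.154   0.2048] psi 84.39 tilt [ 0.0088 -0.0015] w 0.399 F [-0.3 -1.   0.3] q [ 0.72  0.66 -0.82  1.7   0.55  1.02  1.18]
pad_1 0.95 [188. 471.] [ 0.631  -0.0118] mean [ 0.6267 -0.0126] [108.9  43.4 174.6 174.1]
pad_1 0.89 [183. 367.] [ 0.6241 -0.0831] mean [ 0.6162 -0.0848] [108.8  42.1 174.4 172.9]
pad_1 0.65 [193. 188.] [ 0.61   -0.2255] mean [ 0.6058 -0.2248] [109.5  42.6 174.4 174.4]
pad_1 0.63 [191. 294.] [ 0.6169 -0.1544] mean [ 0.6137 -0.1539] [109.5  41.8 174.4 174.4]
plug_gauge_mid 0.8 [198. 280.] [ 0.6197 -0.155 ] mean [ 0.615  -0.1546] [138.   17.3 174.7 174.1]
sleeve_a_mid 0.79 [200. 382.] [ 0.6274 -0.0824] mean [ 0.6249 -0.0822] [ 92.3  18.8 174.3 174.5]
sleeve_a_mid 0.59 [192. 293.] [ 0.6142 -0.1543] mean [ 0.6114 -0.1535] [106.4  40.7 174.4 175.2]
brown_strip_mid 0.95 [200. 479.] [ 0.6323 -0.0106] mean [ 0.6307 -0.0104] [ 65.2  18.2 174.2 175. ]
brown_strip_mid 0.34 [186. 366.] [ 0.623  -0.0843] mean [ 0.6161 -0.0859] [107.2  42.1 174.2 173.2]
paint_brush_mid 0.85 [191. 177.] [ 0.6065 -0.2255] mean [ 0.6037 -0.225 ] [164.4  15.1 174.7 174.2]
```

View pics/w13.png

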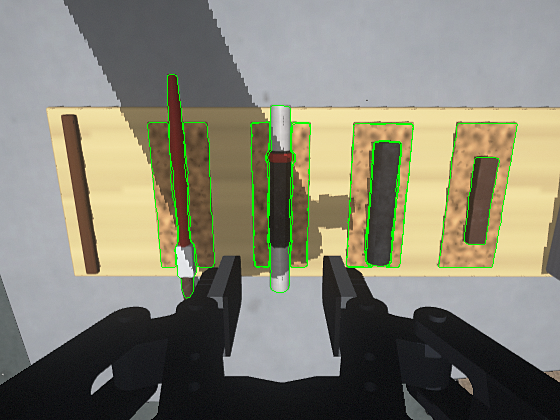

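>>> apply_moves(moves=[[[0, 0, -2], [0, 0, 0], 0], [[0, -1, -4], [0, 0, 0], 0], [[0, -2, -4], [0, 0, 0], 0], [[0, -4, -4], [0, 0, 0], 0], [[0, -4, -4], [0, 0, 0], 0], [[0, -4, -4], [0, 0, 0], 0], [[0, -4, -4], [0, 0, 0], 0], [[0, -4, -4], [0, 0, 0], 0]])

```text
t: 29.02
eef_pos: [0.5169, -0.1446, 0.2988]
tool_rot: [-0.0, 0.741, 0.672, 0.0]
contact_force: [0.4, -0.5, -0.4]
gripper_width: 0.501
```

```bash
python3 -c "
from h import *
where(); c=cam('side'); cv2.imwrite('pics/s9.png',cv2.resize(c['color'][110:290,160:400,::-1],None,fx=3,fy=3))
look([('paint_jar',.033)],None,'side')"
```

```text
t 29.02 p [ 0.5169 -0.1446  0.2988] psi 84.4 tilt [0.0003 0.0009] w 0.501 F [ 0.4 -0.5 -0.4] q [ 0.91  0.4  -0.95  1.84  0.37  1.08  1.3 ]
paint_jar 0.79 [246. 201.] [0.709  0.1471] mean [0.7083 0.1505] [127.8  55.1 110.8 113.6]
paint_jar 0.25 [211. 276.] [0.62   0.0142] mean [0.6125 0.0175] [107.5  40.5 167.3 172.6]
```

View pics/s9.png

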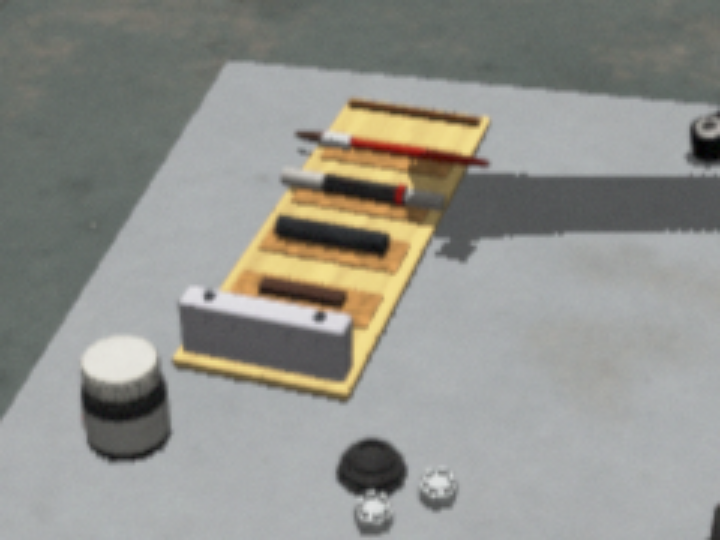

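```bash
python3 -c "
from station import *
print(hand_in())"
```

```text
the job is handed in; nothing more can be done
None
```

All four things are lying flat on their pads in order of length, and the job was handed in at about 29 s of the 96 s allowed.

The tall end stop is at the left (+y) end. Counting from it, the order is brown strip (pad_4), rubber sleeve (pad_3), plug gauge (pad_2) and paint brush (pad_1).

**Position:** in the last wrist picture the strip, gauge and brush were about 1–3.5 mm from the middle of their pads. The brush reading of 3.5 mm came from a partly hidden view; a clear view just after it was placed had put it under 1 mm off. The sleeve is the least central. It was about 2 mm toward the far side after I allowed for perspective (3.3 mm uncorrected), and I left it there.

**Angle:** all four were straight across the board to within about 0.5 degrees.

**Last side view:** the paint jar read the same position as at the start. The gripper was about 0.3 m above the table and clear of everything.

**Disagreement:** the three cameras differed by up to about 6 mm on the pads' absolute positions. I judged centring from things and pads seen together in the same wrist picture.

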